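# Clamp a test coupon under the stage clip

## Task

Clamp the steel test coupon that lies on the inspection stage: hold the heel of the stage's spring clip down with one fingertip and, with the other fingertip, push the coupon beneath the raised toe until it is fully home and square against the stop rail, with the toe near the middle of its length. Then let the clip close on it and move clear. Only push the coupon, flat on the stage, never lift it, and leave the other things on the stage and bench where they are.

Things in the scene. Friction and masses are not known exactly. Their poses are not given: they have to be found in the camera images.
- stage: XY inspection stage, fixed to the bench: grey cast base, dark steel top plate 150 mm (its x) by 172 mm (its y), top surface 56 mm above the bench, two micrometer heads low on its -x and +y sides. Origin: centre of its underside, on the bench; z up. The stop rail stands on the plate across its -y half; the coupon lies on its +y half
- seat (a point): Point on the plate's top at the foot of the stop rail's front face, midway along it, below the clip's middle. Axes as the stage: x along the rail, y square away from the rail to the coupon's side (push along -y), z up. The bright aluminium rail is 90 mm long (x), 10 mm tall, 10 mm thick (y = 0 to -10). The clip's pin is at y = -6, z = 17 mm, in two cheeks at x = +-14.5, up to z = 22 mm
- stage_clip (a joint): Angle of the rocking spring clip about its pin (rad): 0 closed, as at the start; about 0.345 with the toe resting on the coupon; from about 0.37 the toe clears the coupon; 0.52 fully open, at its stop. Pressing the heel down raises the toe; the spring closes it (about 2 N on the heel to start it, 5 to 6 N held fully open, 5 N on a clamped coupon). A coupon shoved at the closed toe only jams
- heel (a point): The clip's thumb pad behind the rail, ribbed steel, 26 mm (x) by 22 mm. Origin: middle of its upper face. Closed: at seat y = -35, z = 18 mm, sloping up to the back by 0.52 rad. Fully pressed: level, its top at seat z = 3.5 mm, from y = -21 to -43 mm; a fingertip on it is then level with one that pushes the coupon's edge. Axes: the stage's, turned by the clip's angle
- toe (a point): Front end of the clip: a bent-down strip 20 mm wide (x) with a rounded lip of 1.5 mm radius. Origin: centre of the lip. Closed: at seat y = 12, z = 2.5 mm. Opening, it swings up and outwards to y = 17, z = 13 mm (its front then at y = 18.5 mm), so the coupon's edge must stand farther out than 19 mm before the heel is pressed
- coupon: Plain steel bar 60 mm (its x) by 25 mm (its y) by 8 mm thick, about 0.1 kg, loose and flat on the plate in front of the clip, a little askew. Origin: centre of its underside. Home: long side against the rail, so its origin at seat y = 12.5 mm, its x along the rail. (Like bars in a tray on the bench are spares)
- gauge_block: Steel block 9 by 35 by 20 mm tall, loose on the stage in the corner behind the rail at +x; leave it. Origin: centre of its underside
- loupe: Black round magnifier, 31 mm diameter, 34 mm tall, loose on the stage in the corner behind the rail at -x; leave it. Origin: centre of its underside
- setup_block: Steel block with holes, 51 by 76 by 25 mm tall, on the bench to the left; leave it. Origin: centre of its underside
- caliper: Caliper 225 mm long lying on the bench to the right; leave it. Origin: centre of its underside
- tool_holder: Round steel cutter holder, 63 mm diameter, 130 mm tall, standing on the bench to the left; leave it. Origin: centre of its underside
- wrench: Wrench lying on the bench to the right; leave it. Origin: its underside near the middle
- oil_bottle: White bottle 56 mm diameter, 150 mm tall, standing on the bench to the right; leave it. Origin: centre of its underside
There are look-alikes about, which are no part of the job. Leave any blue or orange look-alike of the coupon alone.

How it is judged (in metres and radians):
On the way, in this order (a step that is already met when the one before it is completed fails the run):
1. a fingertip holds the heel down and the clip open, with the coupon still in front of the toe (value of joint stage_clip above 0.36 rad and contact force between the fingers and stage_clip above 0.5 N and y of coupon in the frame of seat above 0.024 m), for 0.2 s.
2. with the heel still held down, the coupon has been pushed beneath the toe, nearly to the rail (value of joint stage_clip above 0.36 rad and contact force between the fingers and stage_clip above 0.5 N and y of coupon in the frame of seat below 0.017 m), for 0.1 s.
At the end, for the whole second after the job is handed in: The coupon lies flat on the stage with its long side against the stop rail (within 2 mm, square within 0.06 rad), the toe within 10 mm of the middle of its length, the clip released and pressing on it with more than 1.5 N, all at rest (y of coupon in the frame of seat between 0.0105 and 0.0145 m and x of coupon in the frame of seat between -0.01 and 0.01 m and z of coupon in the frame of seat between -0.002 and 0.002 m and angle between the x axis of coupon and the x axis of seat, either way round below 0.06 rad and angle between coupon's own z axis and vertical below 0.05 rad and contact force between stage_clip and coupon above 1.5 N and value of joint stage_clip between 0.25 and 0.42 rad and linear speed of coupon below 0.01 m/s); the robot touches nothing.
It fails at once if the coupon is lifted off the stage, tipped up or pushed off it (z of coupon in the frame of seat above 0.006 m or z of coupon in the frame of seat below -0.005 m or angle between coupon's own z axis and vertical above 0.2 rad).
It fails at once if something else on the stage or bench is moved by more than 10 mm (distance of any of gauge_block, loupe, setup_block, caliper, tool_holder, wrench, oil_bottle from where it was at the start of the episode above 0.01 m).
It also fails if it takes over 51 s, if anything falls off the work surface, if the arm or the gripper's body presses on something with over 40 N, if the wrist force passes 120 N, or if a joint passes its speed limit or range.

## Robot

A 6-joint arm with a two-finger parallel gripper is mounted at the origin on the work surface. World frame = base frame: x ahead of the robot, y to its left, z up, the work surface at z = 0. Lengths are in m, angles in degrees, forces in N, time in s.
With the tool pointing down it reaches from about 0.4 to 0.825 m from the base axis. Payload 7 kg.
Tool frame: the origin (TCP) lies on the centre line of the jaws, within the pads' length; the fingertips stand 8 mm ahead of it and the grasp point (between the pads) lies 11 mm behind it (r.tcp_to_tips is the distance from the TCP to the fingertips, in m); z points along the fingers, y is the direction in which the jaws open and shut (so a half turn about z gives the same grasp; the last joint's range is limited). The gripper opens to 88 mm and grips with 3 to 60 N. Pads are 19 mm wide; open, the fingers measure 130 mm over their backs; the gripper's body (78 mm by 193 mm) begins 47 mm behind the grasp point.
Start: joints at [-60.04, 20.546, 0.682, 0, -70.136, -16.507], TCP at [0.157, -0.656, 0.235] pointing down, gripper open.
Joint ranges: [-176.03, 176.03], [-82.01, 121.73], [-58.28, 71.71], [-173.87, 95.51], [-174.79, -0.11], [-173.66, 173.66]. Speed limits (degrees/s): [136.94, 136.94, 172.46, 180, 180, 180].

## Interface

Orientations are given as [roll, pitch, yaw] about the fixed x, y, z axes, in that order (R = Rz(yaw) Ry(pitch) Rx(roll)).
In Python, from plant import r gives the robot as it stands.
- The arm moves only by the tool drive_tool, never from a script. Its argument "plan" is text: rows parted by semicolons, each of 4 numbers parted by spaces: the shift along the tool's x, y, z in cm, then the turn about the tool's z in rad. A call has 1 to 8 rows; each row is the pose to reach, as a shift and turn from the pose commanded when the call began, along the tool's axes at that moment; what a row does not reach only later rows make up. A row lasts 1/8 s, in which the tool goes at most 62.5 mm and 10.7 degrees, less where a joint would pass 70% of its speed; a pose out of reach is approached as far as the arm can. A call with a gripper value outside its range is refused whole. "fingers" is the closure, from -1 (fully open) to 1 (shut), set as the call begins (left out, the last holds). The fingers move at their own pace and stop on an object; "squeeze" is the grip in N (left out, the last holds). Time passes only in rows, so rows that repeat a pose let the fingers close. It gives the time, the measured TCP pose, the force and the opening at its end, in the units of the state.
- r.get_state(): the state, without advancing time (a new reading comes with each control period).
- r.capture(name): name is "side" or "top" or "wrist"; returns a dict with "frame" (420x560x3 uint8, red, green, blue), "fovy" (degrees; the focal length in pixels is half the picture's height over the tangent of half this angle, whatever the lens; pixels are square), "cx", "cy" (the principal point, pixels), "k1" (the pictures are not rectified: a ray, as slopes to the right and down, at radius r is drawn at 1 + k1 r^2 times it, then the intrinsics apply), "rvec" (rotation vector, rad) and "tvec" (3), from world to camera coordinates, as OpenCV has them. Camera axes: x right, y down, z forward; pixel columns grow to the right and rows downward; lengths in m; the calibration is good to about 2 mm. A picture is of the moment at which its call begins. There is no depth.
- r.close_job(): hands the job in, once; it reports no verdict.
The state is a dict: "time_s": time; "joints": joint angles; "qd": joint speeds; "joint_torque": joint torques, N m; "tcp_pos": TCP position; "eef_rot": TCP orientation; "contact_force": force on the tool from outside, world axes, zero at the start; "moment": the same for the moment, N m; "gripper_width": finger opening in m.
Only numpy, scipy, OpenCV 4.12 (cv2) and the standard library are available. Lean on these libraries where they do the work, as an engineer would, in place of code of your own. Each camera call takes 0.05 s, during which the arm holds its last target. There are 200 camera calls.

## Working session

There is one attempt and no reset: what is moved stays moved. The work goes in short steps, Python scripts to look and compute and a tool call to move; the robot and the scene stay as the last step left them, time stands still between calls to the robot, and variables do not carry over. Pictures are saved under pics/ and viewed, about 8 in all and at most 12, crops included, and the job is handed in when it is done.

Besides the shell and the picture viewer there is one more tool, called as a command line: name --argument value ..., lists and objects as JSON in quotes. drive_tool: Moves the arm, as the interface text tells. Its arguments: {"type":"object","properties":{"plan":{"type":"string"},"fingers":{"type":"number"},"squeeze":{"type":"number"}},"required":["plan"]}

```bash
mkdir -p pics; ls; cat > h.py <<'E'
import numpy as np, cv2
from plant import r
def cap(n,name):
    c=r.capture(n); cv2.imwrite(f'pics/{name}.png',cv2.cvtColor(c['frame'],cv2.COLOR_RGB2BGR)); np.save(f'pics/{name}.npy',c,allow_pickle=True); return c
def load(name): return np.load(f'pics/{name}.npy',allow_pickle=True).item()
def K(c):
    f=c['frame'].shape[0]/2/np.tan(np.radians(c['fovy'])/2)
    return np.array([[f,0,c['cx']],[0,f,c['cy']],[0,0,1.]]),np.array([c['k1'],0,0,0.])
def onplane(c,px,z):
    k,d=K(c); p=cv2.undistortPoints(np.array(px,float).reshape(-1,1,2),k,d).reshape(-1,2)
    R=cv2.Rodrigues(np.array(c['rvec'],float))[0]; o=-R.T@np.array(c['tvec'],float).ravel()
    v=np.c_[p,np.ones(len(p))]@R
    return o+v*((z-o[2])/v[:,2])[:,None]
def proj(c,P):
    k,d=K(c); return cv2.projectPoints(np.array(P,float).reshape(-1,1,3),np.array(c['rvec'],float),np.array(c['tvec'],float),k,d)[0].reshape(-1,2)
E
python3 - <<'E'
from h import *
s=r.get_state(); print(s)
for n in('top','side','wrist'):
    c=cap(n,n+'0'); print(n,{k:v for k,v in c.items() if k!='frame'})
a=[cv2.imread(f'pics/{n}0.png') for n in('top','side')]
cv2.imwrite('pics/both.png',cv2.resize(np.vstack(a),None,fx=.71,fy=.71))
E
```

```text
pics
{'time_s': 0.0, 'joints': array([-6.00396248e+01,  2.05908252e+01,  6.32744451e-01, -1.92641177e-02,
       -7.01361703e+01, -1.65064723e+01]), 'qd': array([-0.02235708,  0.04054907, -0.03426284, -0.08354028, -0.03377136,
       -0.06984081]), 'joint_torque': array([ 8.39077416e-05, -5.82723105e+01,  2.93053025e+01,  6.99721992e+00,
        6.92199043e-03, -2.03359104e-04]), 'tcp_pos': array([ 0.15689624, -0.65601262,  0.23362444]), 'eef_rot': array([ 1.79904488e+02, -9.41828597e-03, -1.66552650e+02]), 'contact_force': array([-0.71349076,  0.32980137, -0.52628583]), 'moment': array([-0.0062065, -0.0501552,  0.0260186]), 'gripper_width': 0.08806906976486613}
top {'fovy': 46.31048678316872, 'cx': 285.57930659888973, 'cy': 208.09656742178362, 'k1': -0.14952550454781674, 'rvec': array([ 2.16739742, -2.11627246,  0.15513032]), 'tvec': array([-0.04094276,  0.54039183,  1.1499442 ])}
side {'fovy': 57.94001213711069, 'cx': 278.5276155482484, 'cy': 207.50668051222465, 'k1': 0.000397447234704653, 'rvec': array([ 0.90984257, -2.51440051,  1.10425781]), 'tvec': array([0.40972679, 0.32814726, 0.92798198])}
wrist {'fovy': 70.07188455290537, 'cx': 277.8617329530826, 'cy': 216.69742123227363, 'k1': -0.06656149969572335, 'rvec': array([-1.83994875, -2.33219433, -0.29837844]), 'tvec': array([ 0.67457643, -0.03200157,  0.38862934])}
```

View pics/top0.png

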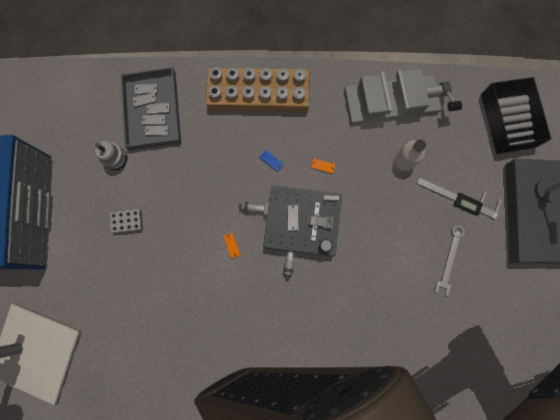

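View pics/side0.png

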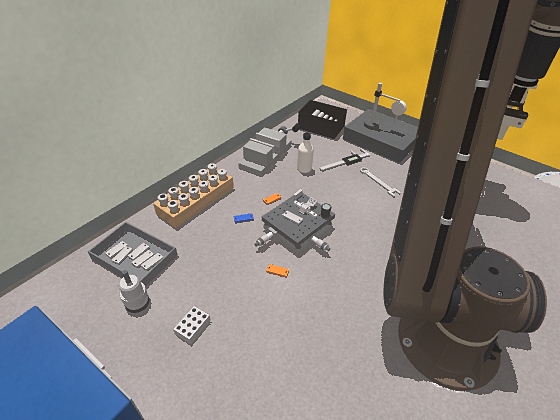

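The top view shows the stage at about (303,221), the bare steel bar in front of the rail at (293,217), rail and clip at about (317,221), loupe at (326,246) and gauge block at (331,198). The blue bar (271,160), the orange bars (322,166) and (231,245), and the tray spares at (150,110) are look-alikes. The bar on the stage fits the description.

```bash
python3 - <<'E'
from h import *
t=load('top0');im=cv2.imread('pics/top0.png')
x0,y0=255,175
cv2.imwrite('pics/crop_top.png',cv2.resize(im[y0:y0+90,x0:x0+100],None,fx=8,fy=6.6667 and 8,interpolation=cv2.INTER_CUBIC)[:600+120][:600] if 0 else cv2.resize(im[y0+5:y0+80,x0:x0+95],None,fx=8,fy=8,interpolation=cv2.INTER_CUBIC))
g=cv2.cvtColor(im,cv2.COLOR_BGR2GRAY)
w=g[y0+5:y0+80,x0:x0+95]
m=(w>125).astype(np.uint8)
n,l,s,c=cv2.connectedComponentsWithStats(m)
for i in range(1,n):
    if s[i,4]>12:
        pts=np.argwhere(l==i)[:,::-1].astype(np.float32)+[x0,y0+5]
        R=cv2.minAreaRect(pts.astype(np.float32)); print(s[i],c[i]+[x0,y0+5],R, onplane(t,[R[0]],.064)[0].round(4))
E
```

```text
[69 16 15  4 55] [331.45454545 197.36363636] ((331.0, 197.5), (3.0, 14.0), 90.0) [ 0.5658 -0.1359  0.064 ]
[59 22  6 14 54] [316.48148148 208.18518519] ((316.46038818359375, 208.3960418701172), (4.378163814544678, 12.835980415344238), 5.710593223571777) [ 0.5387 -0.1015  0.064 ]
[ 0 25  9  5 36] [259.11111111 207.19444444] ((259.0, 207.0), (4.0, 8.0), 90.0) [0.5388 0.0351 0.064 ]
[ 33  25  10  25 228] [292.49561404 217.30263158] ((292.5, 217.0), (24.0, 9.0), 90.0) [ 0.5167 -0.0451  0.064 ]
[56 37  5  7 32] [313.1875 220.1875] ((313.0, 220.0), (6.0, 4.0), 90.0) [ 0.5107 -0.0938  0.064 ]
[56 48  6 13 47] [313.34042553 234.        ] ((313.5, 233.99998474121094), (4.306830406188965, 11.816173553466797), 6.34019136428833) [ 0.4775 -0.0955  0.064 ]
[67 61  9  9 62] [325.88709677 244.90322581] ((326.0, 245.0), (8.0, 8.0), 90.0) [ 0.4521 -0.1254  0.064 ]
```

View pics/crop_top.png

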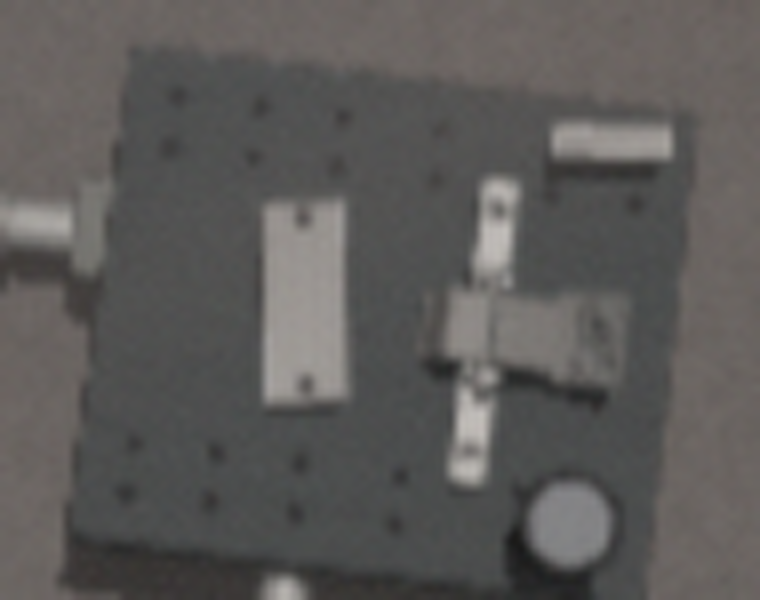

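The crop confirms the coupon as a plain bar with two small holes, at crop (305,303). The rail runs from (498,178) to (468,485), and the clip's heel points right. Next: the seat frame and the coupon's pose.

```bash
python3 - <<'E'
from h import *
t=load('top0')
def P(uv,z): return onplane(t,np.array(uv,float)/8+[255-.44,180-.44],z)
# rail top corners z=.066 ; coupon top z=.064 (crop pixels)
rail=P([[480,178],[520,180],[488,487],[448,484]],.066)
c=rail.mean(0)[:2]; print('rail',rail.round(4))
d=(rail[0]+rail[1]-rail[2]-rail[3])[:2]; L=np.linalg.norm(d)/2; ex=d/np.linalg.norm(d); ey=np.array([-ex[1],ex[0]])
seat=c+.005*ey; print('len',L,'yaw',np.degrees(np.arctan2(*ex[::-1])),'seat',seat)
cp=P([[264,202],[347,199],[349,405],[262,406]],.064)[:,:2]
e=(cp[0]+cp[1]-cp[2]-cp[3])/2; print('coup len',np.linalg.norm(e),'yaw',np.degrees(np.arctan2(e[1],e[0])), 'c',cp.mean(0))
for p in [*cp,cp.mean(0)]: print(((p-seat)@ex).round(4),((p-seat)@ey).round(4))
pl=P([[130,45],[690,112],[640,600],[70,540]],.056)[:,:2]; e=pl[0]-pl[3]; print('plate yaw',np.degrees(np.arctan2(e[1],e[0])),np.linalg.norm(e), 'c',((pl.mean(0)-seat)@ex,(pl.mean(0)-seat)@ey))
np.savez('seat.npz',seat=seat,ex=ex,ey=ey)
E
```

```text
rail [[ 0.5541 -0.0967  0.066 ]
 [ 0.5538 -0.1086  0.066 ]
 [ 0.4622 -0.1005  0.066 ]
 [ 0.4628 -0.0887  0.066 ]]
len 0.09178301743451454 yaw -5.022517578566173 seat [ 0.50865385 -0.09363577]
coup len 0.061212361021095195 yaw 1.2588054225509056 c [ 0.5158122  -0.04569268]
0.0315 0.0639
0.0352 0.0395
-0.0259 0.0323
-0.0291 0.0578
0.0029 0.0484
plate yaw -5.170073482027734 0.15004896408735363 c (np.float64(0.0007052039355575552), np.float64(0.02488907338659288))
```

```bash
cat >> h.py <<'E'
from scipy.spatial.transform import Rotation as Ro
def frame():
    d=np.load('seat.npz'); return d['seat'],d['ex'],d['ey']
def to(x,y,ztip,s=None):
    """shift in tool cm and turn to bring the TCP over seat x,y (mm), tips ztip mm above plate, jaws along seat y"""
    s=s or r.get_state(); se,ex,ey=frame()
    T=np.r_[se+x/1e3*ex+y/1e3*ey,.056+ztip/1e3+r.tcp_to_tips]
    R=Ro.from_euler('xyz',s['eef_rot'],degrees=True).as_matrix()
    ty=R[:2,1]; a=np.arctan2(ty[0]*ey[1]-ty[1]*ey[0],ty@ey)
    print('shift cm',(R.T@(T-s['tcp_pos'])*100).round(2),'turn',-round(a,4))
def where(s=None):
    s=s or r.get_state(); se,ex,ey=frame(); p=s['tcp_pos'][:2]-se
    print('t',s['time_s'],'tcp seat mm',(p@ex*1e3).round(1),(p@ey*1e3).round(1),'tip z',((s['tcp_pos'][2]-.056-r.tcp_to_tips)*1e3).round(1),'F',s['contact_force'].round(1),'w',s['gripper_width'].round(4))
E
python3 -c "
from h import *
to(1,20.5,80); where(); print(r.tcp_to_tips)"
```

```text
shift cm [-48.04  48.43   9.04] turn 0.3224Traceback (most recent call last):
  File "<string>", line 3, in <module>
    to(1,20.5,80); where(); print(r.tcp_to_tips)
                   ~~~~~^^
  File "h.py", line 28, in where
    print('t',s['time_s'],'tcp seat mm',(p@ex*1e3).round(1),(p@ey*1e3).round(1),'tip z',((s['tcp_pos'][2]-.056-r.tcp_to_tips)*1e3).round(1),'F',s['contact_force'].round(1),'w',s['gripper_width'].round(4))
                                                                                                                                                                                ^^^^^^^^^^^^^^^^^^^^^^^^
AttributeError: 'float' object has no attribute 'round'
```

drive_tool --plan "-2 2 0 0.02;-6 6 0 0.06;-10 10 0 0.1;-14 14 0 0.14;-18 18 0 0.18;-22 22 0 0.22;-26 26 0 0.26;-30 30 0 0.3"

```text
time_s: 1.15
tcp_pos: [0.3796, -0.2932, 0.2347]
eef_rot: [-180.0, 0.0, 176.2]
contact_force: [0.8, -1.0, 0.2]
gripper_width: 0.0873
```

```bash
sed -i "s/s\['gripper_width'\].round(4)/round(float(s['gripper_width']),4)/" h.py; python3 -c "
from h import *
to(1,20.5,80); where()"
```

```text
shift cm [-11.69  22.82   9.07] turn 0.0211
t 1.15 tcp seat mm -111.1 -210.1 tip z 170.7 F [ 0.8 -1.   0.2] w 0.0873
```

drive_tool --plan "-2 4 0 0.01;-5 9 2 0.02;-7.5 14 4 0.02;-10 18.5 6.5 0.02;-11.5 22 8.5 0.02;-11.7 22.8 9.1 0.02;-11.7 22.8 9.1 0.02;-11.7 22.8 9.1 0.02"

```text
time_s: 2.15
tcp_pos: [0.5105, -0.0757, 0.1442]
eef_rot: [180.0, 0.0, 175.1]
contact_force: [0.6, 1.2, -0.6]
gripper_width: 0.0873
```

```bash
python3 -c "
from h import *
where(); to(1,20.5,80); c=cap('wrist','w1'); print(c['rvec'],c['tvec'])"
```

```text
t 2.15 tcp seat mm 0.3 18.0 tip z 80.2 F [ 0.6  1.2 -0.6] w 0.0873
shift cm [-0.07  0.25  0.02] turn 0.0018
[-2.16798743 -1.99019844 -0.2543679 ] [ 0.03185907 -0.508156    0.17141984]
```

View pics/w1.png

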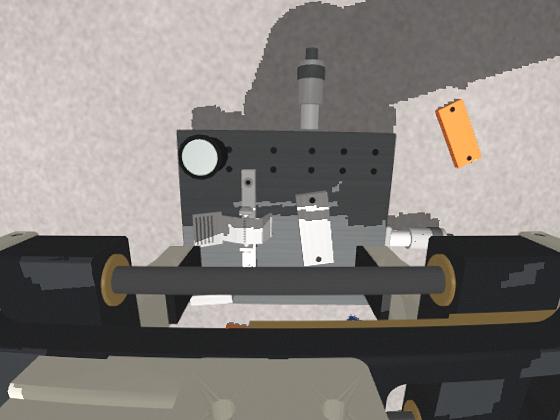

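The wrist view shows the rail along u≈248 (v 170–268), heel at (208,229), toe at (268,225), coupon from (312,195) to (318,265), loupe at (200,156). I'll enlarge it to refine.

```bash
python3 -c "
from h import *
im=cv2.imread('pics/w1.png')[150:275,180:350]
cv2.imwrite('pics/w1c.png',cv2.resize(im,None,fx=4.7,fy=4.7,interpolation=cv2.INTER_CUBIC))"
```

```text
(no output)
```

View pics/w1c.png

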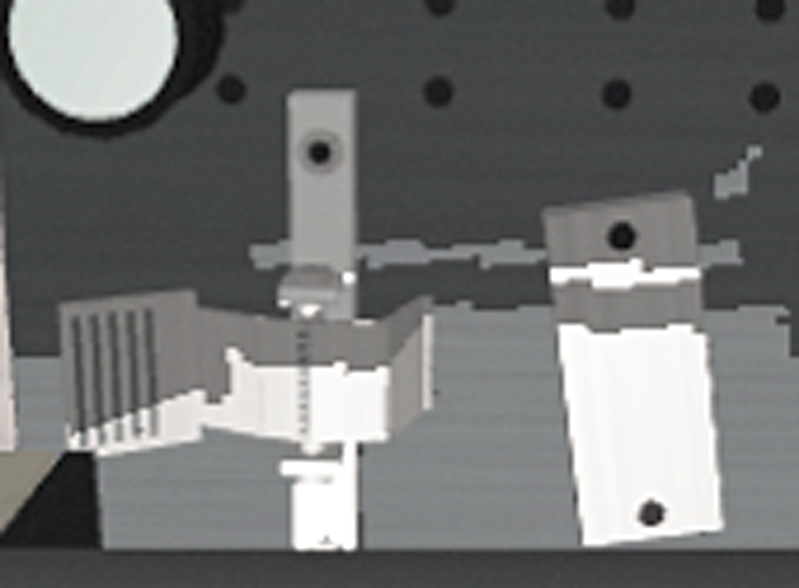

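The crop shows the rail's -x end at (288–356, 91), the coupon's corners at (543,210), (690,193), (722,528), (582,545), and the heel at x 60–200.

```bash
python3 - <<'E'
from h import *
w=load('w1')
se,ex,ey=frame()
def P(uv,z):
    p=onplane(w,np.array(uv,float)/4.7+[180-.39,150-.39],z)[:,:2]-se
    return np.c_[p@ex,p@ey]*1e3
print('rail top (old seat mm)',P([[288,92],[356,91],[357,548],[291,548]],.066).round(1))
c=P([[543,210],[690,193],[722,528],[582,545]],.064); print('coupon',c.round(1),c.mean(0).round(1))
e=c[2]+c[3]-c[0]-c[1]; print('ang',np.degrees(np.arctan2(e[1],e[0])),np.hypot(*e)/2)
# finger inner faces: expected pixels of the tips
s=r.get_state(); R=Ro.from_euler('xyz',s['eef_rot'],degrees=True).as_matrix()
for y in(-.044,.044,-.055,.055): print(y,proj(w,s['tcp_pos']+R@[0,y,.008]).round(0))
E
```

```text
rail top (old seat mm) [[-44.  -10.1]
 [-44.2   0.9]
 [ 35.3  -0.3]
 [ 35.3 -11.9]]
coupon [[-24.5  31.4]
 [-27.4  55.7]
 [ 32.3  64. ]
 [ 35.5  39.3]] [ 4.  47.6]
ang 7.710746316651037 60.3408830105138
-0.044 [[200. 260.]]
0.044 [[355. 260.]]
-0.055 [[181. 260.]]
0.055 [[374. 260.]]
```

```bash
python3 - <<'E'
from h import *
se,ex,ey=frame()
a=np.radians(-5.6); n=se+.0006*ex+.0003*ey; ex=np.array([np.cos(a),np.sin(a)]); ey=np.array([-ex[1],ex[0]])
np.savez('seat.npz',seat=n,ex=ex,ey=ey)
where(); to(1,20.5,40); to(1,20.5,4)
E
```

```text
t 2.2 tcp seat mm -0.5 17.6 tip z 80.3 F [ 1.2  0.4 -0.8] w 0.0874
shift cm [-0.15  0.29  4.03] turn 0.0115
shift cm [-0.14  0.28  7.63] turn 0.0115
```

drive_tool --plan "-0.15 0.3 1.5 0.012;-0.15 0.3 3.5 0.012;-0.15 0.3 4.5 0.012;-0.15 0.3 4.5 0.012" --fingers -1

```text
time_s: 2.7
tcp_pos: [0.5118, -0.0725, 0.0978]
eef_rot: [-180.0, -0.1, 174.4]
contact_force: [0.1, 0.8, 0.2]
gripper_width: 0.0872
```

```bash
python3 -c "
from h import *
where(); to(1,20.5,4); cap('wrist','w2')"
```

```text
t 2.7 tcp seat mm 0.4 21.0 tip z 33.8 F [0.1 0.8 0.2] w 0.0872
shift cm [-0.06 -0.05  2.98] turn -0.0001
```

View pics/w2.png

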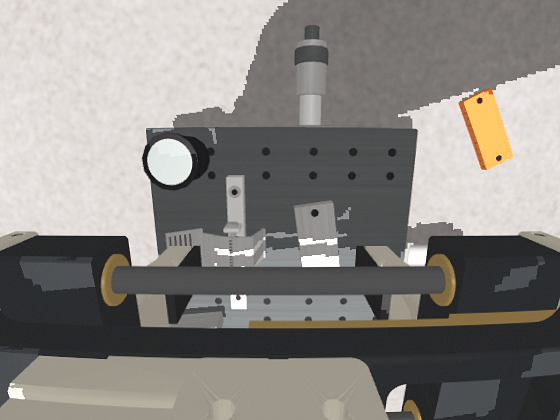

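The w2 view agrees: the heel lies under the -y finger (185,240), and the coupon (318,235) is inside the +y finger (360,260). Now I'll press the heel.

drive_tool --plan "0 0 0.8 0;0 0 1.3 0;0 0 1.7 0;0 0 2.1 0;0 0 2.4 0;0 0 2.4 0"

```text
time_s: 3.5
tcp_pos: [0.5127, -0.0723, 0.0748]
eef_rot: [-180.0, 0.0, 174.5]
contact_force: [-0.8, -0.9, 5.3]
gripper_width: 0.088
```

```bash
python3 -c "
from h import *
where(); print(r.get_state()['moment'])"
```

```text
t 3.5 tcp seat mm 1.3 21.3 tip z 10.8 F [-0.8 -0.9  5.3] w 0.088
[-0.51586117  0.24473795 -0.03869616]
```

drive_tool --plan "0 0 0.2 0;0 0 0.4 0;0 0 0.6 0;0 0 0.65 0;0 0 0.65 0;0 0 0.65 0"

```text
time_s: 4.25
tcp_pos: [0.5131, -0.0721, 0.0688]
eef_rot: [180.0, 0.1, 174.5]
contact_force: [-0.6, 0.5, 6.9]
gripper_width: 0.0875
```

```bash
python3 -c "
from h import *
where(); print(r.get_state()['moment'])
cap('side','s2');c=cap('wrist','w3'); a=cv2.imread('pics/s2.png')[170:260,230:350]; a=cv2.resize(a,(560,420)); b=cv2.imread('pics/w3.png')[110:330,100:420]; b=cv2.resize(b,(611,420)); cv2.imwrite('pics/m3.png',cv2.resize(np.hstack([a,b]),(800,287)))"
```

```text
t 4.25 tcp seat mm 1.8 21.5 tip z 4.8 F [-0.6  0.5  6.9] w 0.0875
[-0.2856879   0.20007196 -0.00516444]
```

View pics/m3.png

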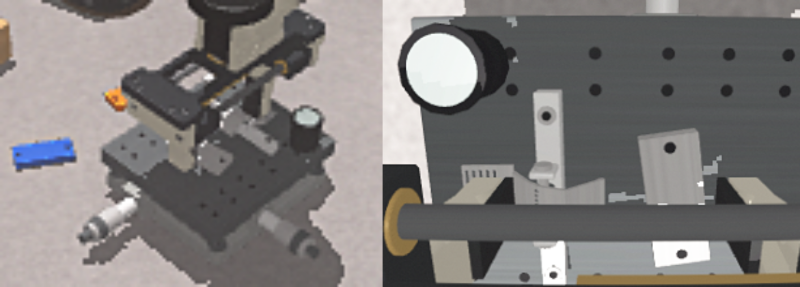

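The mosaic shows the clip rocked open under the -y finger and the coupon still out in front. Next I'll close in steps, shifting the TCP along -y so the heel finger stays on its pad.

drive_tool --plan "0 -0.1 0 0;0 -0.25 0 0;0 -0.4 0 0;0 -0.4 0 0" --fingers -0.8 --squeeze 10

```text
time_s: 4.85
tcp_pos: [0.5126, -0.0764, 0.0687]
eef_rot: [-180.0, 0.1, 174.4]
contact_force: [-0.1, -2.8, 6.2]
gripper_width: 0.079
```

```bash
python3 -c "
from h import *
where(); print(r.get_state()['moment'])"
```

```text
t 4.85 tcp seat mm 1.7 17.3 tip z 4.7 F [-0.1 -2.8  6.2] w 0.079
[-1.04033785 -0.0649624   0.01778968]
```

drive_tool --plan "0 -0.2 0 0;0 -0.35 0 0;0 -0.5 0 0;0 -0.6 0 0;0 -0.6 0 0" --fingers -0.6

```text
time_s: 5.48
tcp_pos: [0.5123, -0.0814, 0.0687]
eef_rot: [179.9, 0.1, 174.4]
contact_force: [-0.9, 4.3, 6.9]
gripper_width: 0.0698
```

```bash
python3 -c "
from h import *
where(); print(r.get_state()['moment'])
cap('side','s4');c=cap('wrist','w4'); b=cv2.imread('pics/w4.png')[110:330,100:420]; cv2.imwrite('pics/w4c.png',cv2.resize(b,(800,550)))"
```

```text
t 5.475 tcp seat mm 1.8 12.3 tip z 4.7 F [-0.9  4.3  6.9] w 0.0698
[ 1.07333426  0.16467999 -0.02012874]
```

View pics/w4c.png

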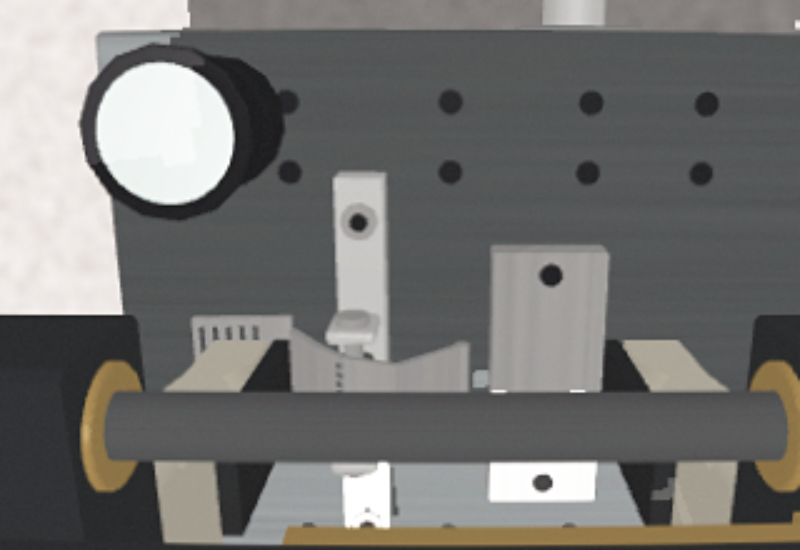

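The coupon is square now, its edge (crop u≈490) just outside the toe (468). I'll check its x and gap.

```bash
python3 - <<'E'
from h import *
w=load('w4'); se,ex,ey=frame()
def P(uv,z):
    p=onplane(w,np.array(uv,float)/2.5+[99.7,109.7],z)[:,:2]-se
    return (np.c_[p@ex,p@ey]*1e3).round(1)
print('coupon',P([[491,247],[609,249],[596,500],[488,499]],.064)); print('rail',P([[335,174],[386,174],[391,525],[343,525]],.066)); print('toe',P([[468,345]],.069))
E
```

```text
coupon [[-29.   21.9]
 [-28.6  47. ]
 [ 31.8  47.6]
 [ 31.3  22.3]]
rail [[-44.7 -10.3]
 [-44.7   0.2]
 [ 37.   -0.3]
 [ 37.1 -11.5]]
toe [[-8.8 17.1]]
```

drive_tool --plan "0 -0.15 0 0;0 -0.3 0 0;0 -0.45 0 0;0 -0.45 0 0" --fingers -0.4

```text
time_s: 6.08
tcp_pos: [0.5118, -0.0859, 0.0686]
eef_rot: [179.9, 0.1, 174.4]
contact_force: [0.3, 3.7, 6.5]
gripper_width: 0.0612
```

drive_tool --plan "0 -0.15 0 0;0 -0.3 0 0;0 -0.45 0 0;0 -0.45 0 0" --fingers -0.2

```text
time_s: 6.58
tcp_pos: [0.5113, -0.0904, 0.0685]
eef_rot: [179.9, 0.1, 174.4]
contact_force: [1.2, 3.6, 7.4]
gripper_width: 0.0525
```

```bash
python3 -c "
from h import *
where(); print(r.get_state()['moment'])"
```

```text
t 6.575 tcp seat mm 1.7 3.2 tip z 4.5 F [1.2 3.6 7.4] w 0.0525
[ 1.26667123 -0.18928136 -0.01770461]
```

drive_tool --plan "0 -0.1 0 0;0 -0.2 0 0;0 -0.25 0 0;0 -0.25 0 0" --fingers -0.1

```text
time_s: 7.08
tcp_pos: [0.5111, -0.0927, 0.0685]
eef_rot: [179.9, 0.1, 174.4]
contact_force: [-0.6, 5.7, 8.1]
gripper_width: 0.0483
```

drive_tool --plan "0 -0.05 0 0;0 -0.1 0 0;0 -0.1 0 0" --fingers -0.11

```text
time_s: 7.45
tcp_pos: [0.5111, -0.0936, 0.0685]
eef_rot: [179.9, 0.1, 174.4]
contact_force: [0.2, 5.6, 7.8]
gripper_width: 0.0487
```

```bash
python3 -c "
from h import *
where(); print(r.get_state()['moment'])
cap('side','s5');c=cap('wrist','w5'); b=cv2.imread('pics/w5.png')[110:330,100:420]; cv2.imwrite('pics/w5c.png',cv2.resize(b,(800,550)))"
```

```text
t 7.45 tcp seat mm 1.9 -0.0 tip z 4.5 F [0.2 5.6 7.8] w 0.0487
[ 2.03193305 -0.1688072   0.05395821]
```

View pics/w5c.png

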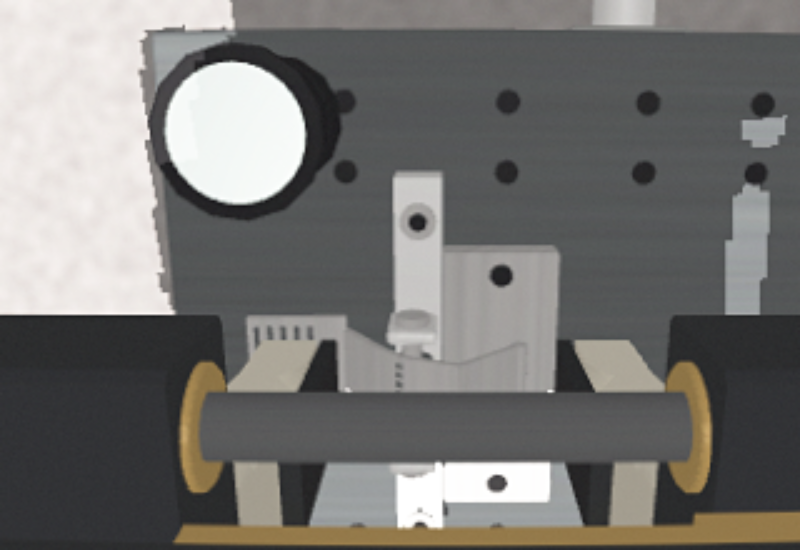

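The coupon sits flush to the rail at both ends (crop u≈443, v 250 and 500), under the raised toe, and the fingers stalled on it. I'll ease the push finger off before raising, so nothing lifts the coupon.

drive_tool --plan "0 0.1 0 0;0 0.2 0 0;0 0.3 0 0;0 0.3 0 0;0 0.3 0 0" --fingers -0.22

```text
time_s: 8.18
tcp_pos: [0.511, -0.0915, 0.0683]
eef_rot: [180.0, 0.1, 174.4]
contact_force: [1.8, 0.4, 5.4]
gripper_width: 0.0536
```

```bash
python3 -c "
from h import *
where(); print(r.get_state()['moment'])"
```

```text
t 8.175 tcp seat mm 1.6 2.1 tip z 4.3 F [1.8 0.4 5.4] w 0.0536
[-0.16280371 -0.82453329  0.12356342]
```

drive_tool --plan "0 0 -0.2 0;0 0 -0.4 0;0 0 -0.7 0;0 0 -1.0 0;0 0 -1.5 0;0 0 -2.5 0;0 0 -4 0;0 0 -6 0"

```text
time_s: 9.18
tcp_pos: [0.5104, -0.0916, 0.1292]
eef_rot: [-180.0, -0.0, 174.4]
contact_force: [1.4, 0.4, -0.4]
gripper_width: 0.0533
```

drive_tool --plan "0 0 -3 0;0 0 -5 0;0 0 -5 0;0 0 -5 0"

```text
time_s: 9.68
tcp_pos: [0.5101, -0.0915, 0.1782]
eef_rot: [180.0, 0.0, 174.4]
contact_force: [0.3, -0.1, -0.6]
gripper_width: 0.0534
```

```bash
python3 -c "
from h import *
where()
cap('top','t6');c=cap('wrist','w6'); b=cv2.imread('pics/w6.png')[140:280,160:360]; cv2.imwrite('pics/w6c.png',cv2.resize(b,(800,560),interpolation=cv2.INTER_CUBIC))"
```

```text
t 9.675 tcp seat mm 0.7 2.0 tip z 114.2 F [ 0.3 -0.1 -0.6] w 0.0534
```

View pics/w6c.png

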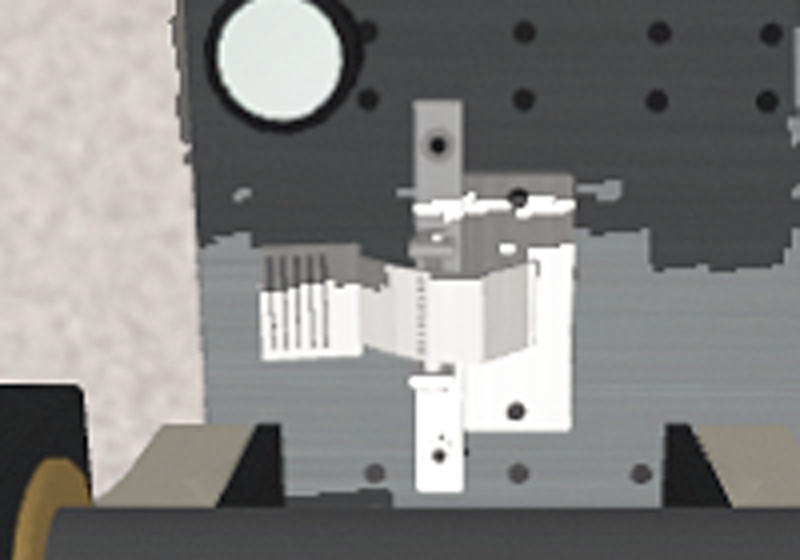

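The coupon is clamped, with the toe at (532,310) on top of it. Its long side meets the rail from (463,173) to (463,431), and the loupe is in place. One numeric check, then hand in.

```bash
python3 - <<'E'
from h import *
w=load('w6'); se,ex,ey=frame()
def P(uv,z):
    p=onplane(w,np.array(uv,float)/4+[159.6,139.6],z)[:,:2]-se
    return (np.c_[p@ex,p@ey]*1e3).round(1)
rl=P([[414,100],[463,100],[465,492],[415,492]],.066); c=P([[463,173],[575,175],[571,431],[465,431]],.064)
print(rl,rl.mean(0)); print(c,c.mean(0)); print('rel',c.mean(0)-rl.mean(0)-[0,5])
d=lambda q:np.degrees(np.arctan2(*(q[2]+q[3]-q[0]-q[1])[::-1])); print('ang',d(c)-d(rl))
a,b=load('t6')['frame'].astype(int),load('top0')['frame'].astype(int)
D=(abs(a-b).max(2)>60); print('moved pixels outside arm/stage columns', [int(D[:,:260].sum()),int(D[:140,:].sum())])
r.close_job(); where()
E
```

```text
[[-44.6 -10.9]
 [-44.6  -0.3]
 [ 46.6   0.1]
 [ 46.6 -11.7]] [ 1.  -5.7]
[[-28.4  -0.3]
 [-28.   24.4]
 [ 32.   24.8]
 [ 32.    0.1]] [ 1.9  12.25]
rel [ 0.9  12.95]
ang 0.5063456892884473
moved pixels outside arm/stage columns [2262, 0]
the job is handed in; nothing more can be done
the job is handed in; nothing more can be done
```

The coupon is clamped and the job is handed in; no verdict was reported. With one finger holding the heel down, I squared the coupon and pushed it home under the raised toe. I then backed the pushing finger off it, let the clip close and rose clear to about 114 mm above the plate.

**Last checks, from the wrist view:**
- **Coupon position:** it sits at about x = +0.9 mm and y = 12.5 to 13 mm from the seat.
- **Squareness:** it is about 0.5° (0.009 rad) off the rail, well inside the 0.06 rad limit.
- **Toe and clip:** the toe rests on the coupon close to the middle of its length. The clip's angle and clamping force could not be measured directly.
- **Robot clear:** the contact force was near zero, under 1 N on each axis. The clock read about 10 s of the 51 s.

**Disagreements:** the top and wrist views differed by about 1° on the stage's yaw, so I used a value between them. A before/after comparison of the top view showed 2262 changed pixels in its left part. I did not look into these; they may come from the arm and its shadow having moved. The loupe looked undisturbed in the wrist view, but I did not check each of the other objects one by one.

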